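# Reset the tripped breaker under a push-latch cover

### The arm

A 6-joint arm with a two-finger parallel gripper is mounted at the origin on a cart in front of the work surface, level with it; the furniture and walls round the work are solid. World frame = base frame: x ahead of the robot, y to its left, z up, the work surface at z = 0. Lengths are in m, angles in rad, forces in N, time in s.
With the tool pointing down it reaches from about 0.375 to 0.975 m from the base axis. Payload 3.8 kg.
Tool frame: the origin (TCP) lies between the finger pads; the fingertips stand 22 mm ahead of it and the grasp point (between the pads) lies 3 mm ahead of it (ctrl.tip_reach is the distance from the TCP to the fingertips, in m); z points along the fingers, y is the direction in which the jaws open and shut (so a half turn about z gives the same grasp; the last joint's range is limited). The gripper opens to 88 mm and grips with 3 to 60 N. Pads are 18 mm wide; open, the fingers measure 123 mm over their backs; the gripper's body (75 mm by 187 mm) begins 45 mm behind the grasp point.
Start: joints at [-1.139, 0.264, 1.604, -0, 1.274, -0.037], TCP at [0.305, -0.602, 0.261] pointing down, gripper open.
Joint ranges: [-2.63, 2.63], [-0.94, 2.18], [0.31, 2.57], [-1.31, 4.45], [0, 2.66], [-2.55, 2.55]. Speed limits (rad/s): [2.57, 2.57, 3.14, 3.14, 3.14, 3.14].

### API

Orientations are given as a unit quaternion [w, x, y, z].
In Python, from station import ctrl, vision, ticket, nets gives the robot as it stands.
- The arm moves only by the tool send_rows, never from a script. Its argument "steps" is a list that holds one entry, the list of rows, each a list of 6 numbers: the shift along the tool's x, y, z normalised to -1 to 1, where 1 is 0.025 m, then the turn, a rotation vector about the tool's x, y, z normalised to -1 to 1, where 1 is 6 degrees. A call has 1 to 20 rows; each row shifts and turns the commanded pose from where the row before left it, along the tool's axes as they then stand; what a row does not reach is not made up. A row lasts 1/12 s, in which the tool goes at most 41.7 mm and 7.16 degrees, less where a joint would pass 70% of its speed; a pose out of reach is approached as far as the arm can. A call with a number of a shift or a turn outside -1 to 1 is refused whole. A call with a gripper value outside its range is refused whole. "gripper" is the closure, from 0 (fully open) to 1 (shut), set as the call begins (left out, the last holds). The fingers move at their own pace and stop on an object; the grip force is fixed at half the most. Time passes only in rows, so rows that do not move let the fingers close. It gives the time, the measured TCP pose, the force and the opening at its end, in the units of the state.
- ctrl.read_state(): the state, without advancing time (a new reading comes with each control period).
- vision.snapshot(name): name is "side" or "top"; returns a dict with "color" (384x512x3 uint8, red, green, blue), "K" (3x3 intrinsics, pixels), "rvec" (rotation vector, rad) and "tvec" (3), from world to camera coordinates, as OpenCV has them. Camera axes: x right, y down, z forward; pixel columns grow to the right and rows downward; lengths in m; the calibration is good to about 2 mm. A picture is of the moment at which its call begins. There is no depth.
- ticket.sign_off(): hands the job in, once; it reports no verdict.
Trained networks look in the newest picture that a camera, given by its name, has taken for a name from the list of things; names that differ only in an ending like _2 or _b are one class to them, and where a whole thing is asked for, a point or a joint stands for the part that bears it (a point fixed in the world has none). Each returns a list of dicts, best first, with "p" (0 to 1); they miss things now and then, are a little off and sometimes report something else, mostly with a low value. They report only what shows in the picture. A call takes as long as a camera call.
- nets.look_for(query, camera): "centre" ([x, y, z] in m, in world coordinates, good to about 4 mm: the middle of the surface that is visible of it).
- nets.pinpoint(query, camera): "centre" ([x, y, z] in m, in world coordinates, good to about 4 mm: a listed point, or the origin of a listed thing).
The state is a dict: "t": time; "q": joint angles; "qvel": joint speeds; "joint_torque": joint torques, N m; "tool_pos": TCP position; "tcp_rot": TCP orientation; "wrist_force": force on the tool from outside, world axes, zero at the start; "torque": the same for the moment, N m; "finger_gap": finger opening in m.
Only numpy, scipy, OpenCV 4.12 (cv2) and the standard library are available. Lean on these libraries where they do the work, as an engineer would, in place of code of your own. Each camera call takes 0.05 s, during which the arm holds its last target. There are 200 camera calls.

### The job

One of the three breakers in the bench's power supply pod has tripped: its reset button has popped up under the pod's push-latch cover. Using the fingertips only, press the cover so that it springs open, push the popped-up button fully home without touching the other two breakers, then swing the cover down and press it until it latches shut, flush, by itself. Grip and lift nothing, and leave the specimen cup, the tally counter and the pen beside the pod where they are.

Things in the scene. Friction and masses are not known exactly. Their poses are not given: they have to be found in the camera images.
- supply_pod: white power supply pod fixed to the bench, 170 (x) x 236 (y) x 70 mm high, two round sockets in its front; origin: centre of its underside, x to its back, y left, z up; its front (-x) faces the robot, yaw up to 0.3 rad. Tray under the cover: deck at z 40 mm, side and back walls 70, front wall 62 high; a latch block 30 mm wide, top z 57, at the front middle ends at x = -47 mm
- cover (a joint): angle of the cover: 0 to 0.01 = latched, flush; positive = swung up and back; 1.5 rad = open; -0.050 = stop. A spring lifts it. Push-latch: pressed from latched past -0.044 rad (about 5 mm at the mark, 2.5 N) and let go, it springs up in 1 to 2 s: keep clear. From open, pushed down by a few N past -0.045 rad until it stops and let go, it latches. Let go sooner, it stays as it was
- press_mark (a point): where to press: centre of the moulded oval ring (26 x 18 mm) on the upper face of the cover (flat grey panel in the pod's top, 129 mm from hinge to front edge, 196 mm wide, 5 mm thick), 106 mm in front of the hinge line; moves with the cover; 70 mm above the bench when latched
- cover_hinge (a point): middle of the hinge line (along the pod's y) at the back of the cover, 65 mm behind the pod's centre, 66.5 mm above the bench. Open, the cover stands nearly upright over it, its edge 194 mm above the bench; a steel latch striker on its inner face, 27 mm long, then points forward, ending 36 mm in front of the hinge line, about 180 to 190 mm above the bench
- breaker_a: thermal breaker a, a fixed grey module 80 x 36 mm; three stand in a row under the cover at pod x = -23 mm, y = -60, 0, +60 mm, which is where varies. Origin on the deck (40 mm above the bench) under its button's centre, axes as the pod's. Module 4 mm high, its rear third 12. Button: flat white round cap, 17 mm diameter, top 19 mm above the origin popped up, 9 mm when home
- breaker_b: thermal breaker b, a fixed grey module 80 x 36 mm; three stand in a row under the cover at pod x = -23 mm, y = -60, 0, +60 mm, which is where varies. Origin on the deck (40 mm above the bench) under its button's centre, axes as the pod's. Module 4 mm high, its rear third 12. Button: flat white round cap, 17 mm diameter, top 19 mm above the origin popped up, 9 mm when home
- breaker_c: thermal breaker c, a fixed grey module 80 x 36 mm; three stand in a row under the cover at pod x = -23 mm, y = -60, 0, +60 mm, which is where varies. Origin on the deck (40 mm above the bench) under its button's centre, axes as the pod's. Module 4 mm high, its rear third 12. Button: flat white round cap, 17 mm diameter, top 19 mm above the origin popped up, 9 mm when home
- button_a (a joint): reset button of breaker a, moves straight down: 0 = popped up (tripped), 0.010 m = fully home (set). No spring; takes about 3 N to move and stays where it is left
- button_b (a joint): reset button of breaker b, moves straight down: 0 = popped up (tripped), 0.010 m = fully home (set). No spring; takes about 3 N to move and stays where it is left
- button_c (a joint): reset button of breaker c, moves straight down: 0 = popped up (tripped), 0.010 m = fully home (set). No spring; takes about 3 N to move and stays where it is left
- cup: specimen cup with screw lid, 57 mm across, 60 mm high, loose, left of the pod; origin at the centre of its foot; not to be disturbed
- counter: hand tally counter, 28 x 48 x 50 mm, loose, right of the pod; origin at the centre of its foot; not to be disturbed
- pen: pen, 145 mm long, 11 mm thick, lying loose on the bench left of the cup; origin at its middle, on the bench; not to be disturbed

How it is judged:
By the outcome, as a careful person would: the job done as asked, in the order asked, and still so for the second after the job is handed in, with the robot touching nothing.
It also fails if it takes over 54 s, if anything falls off the work surface, if the arm or the gripper's body presses on something with over 40 N, if the wrist force passes 120 N, or if a joint passes its speed limit or range.

## Working session

There is one attempt and no reset: what is moved stays moved. The work goes in short steps, Python scripts to look and compute and a tool call to move; the robot and the scene stay as the last step left them, time stands still between calls to the robot, and variables do not carry over. Pictures are saved under pics/ and viewed, about 8 in all and at most 12, crops included, and the job is handed in when it is done.

Besides the shell and the picture viewer there is one more tool, called as name(argument=value, ...) on one line, values as JSON. send_rows: Moves the arm, as the interface text tells. Its arguments: {"type":"object","properties":{"steps":{"type":"array"},"gripper":{"type":"number"}},"required":["steps"]}

```bash
mkdir -p pics
cat > h.py <<'E'
import numpy as np, cv2
from station import ctrl, vision, ticket, nets
from scipy.spatial.transform import Rotation as R
def snap(cam,name=None):
    s=vision.snapshot(cam)
    if name: cv2.imwrite(f'pics/{name}.png',s['color'][:,:,::-1])
    return s
def proj(s,P):
    return cv2.projectPoints(np.array(P,float).reshape(-1,3),s['rvec'],s['tvec'],s['K'],None)[0].reshape(-1,2)
def ray(s,uv,z):
    M=cv2.Rodrigues(s['rvec'])[0]; t=np.array(s['tvec']).ravel()
    c=-M.T@t; d=M.T@np.linalg.inv(s['K'])@np.array([uv[0],uv[1],1.]); return c+d*(z-c[2])/d[2]
E
python3 - <<'E'
from h import *
a=snap('top','t0');b=snap('side','s0')
im=np.vstack([a['color'],b['color']])
cv2.imwrite('pics/both.png',cv2.resize(np.hstack([a['color'],b['color']]),(800,300))[:,:,::-1])
for q in ['supply_pod','press_mark','cover_hinge','cup','counter','pen']:
    for c in ['top','side']:
        print(q,c,[(round(d['p'],2),np.round(d['centre'],4).tolist()) for d in nets.pinpoint(q,c)[:2]])
st=ctrl.read_state();print(st['t'],st['tool_pos'],st['tcp_rot'],st['wrist_force'],ctrl.tip_reach)
E
```

```text
supply_pod top [(0.6, [0.5353, -0.0449, -0.002])]
supply_pod side [(0.75, [0.5318, -0.0501, 0.0001])]
press_mark top [(0.87, [0.4894, -0.0562, 0.0755]), (0.64, [0.5521, 0.1452, 0.002])]
press_mark side [(0.73, [0.4968, -0.0551, 0.0716])]
cover_hinge top [(0.56, [0.5952, -0.0331, 0.0659])]
cover_hinge side [(0.86, [0.5954, -0.0325, 0.0668])]
cup top [(0.67, [0.549, 0.145, 0.001])]
cup side [(0.72, [0.5535, 0.1433, -0.0003]), (0.3, [0.5965, -0.0322, 0.0684])]
counter top [(0.59, [0.5518, 0.1433, 0.0026]), (0.51, [0.5629, -0.2232, -0.0004])]
counter side [(0.86, [0.5644, -0.2181, -0.0029])]
pen top [(0.74, [0.4826, 0.1971, 0.0008])]
pen side [(0.45, [0.4822, 0.2022, 0.0035])]
0.7 [ 0.30498126 -0.60218554  0.26075695] [2.96734299e-05 9.72650790e-01 2.32272338e-01 4.96061340e-07] [-0.0041672  -0.82413872  0.58676337] 0.022
```

View pics/t0.png

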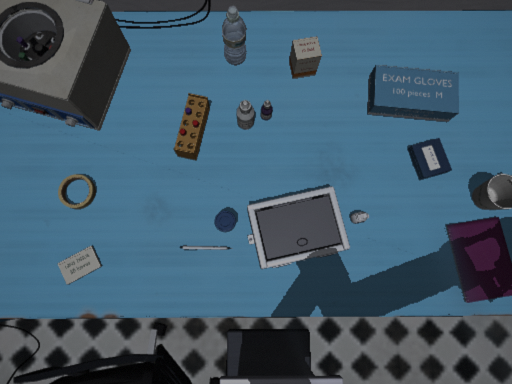

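View pics/s0.png

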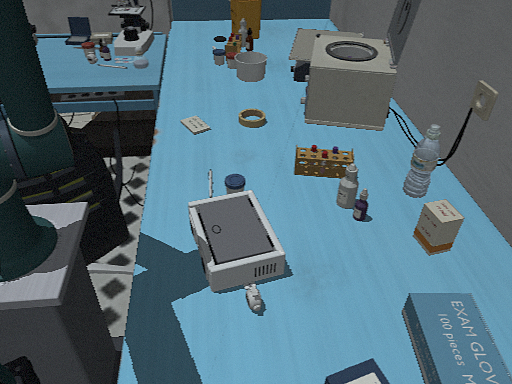

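The top view shows the pod at about (298,228) with its mark at (302,241), the cup at (226,219), the pen at (205,247) and the counter at (360,216). The side view agrees. Next I'll refine the pod pose from the edges of the cover panel.

Run:
```python
from h import *
for cam,seed in [('top',(285,225)),('side',(235,235))]:
    s=snap(cam); g=cv2.cvtColor(s['color'],cv2.COLOR_RGB2GRAY)
    m=np.zeros((386,514),np.uint8)
    cv2.floodFill(s['color'].copy(),m,seed,255,(14,)*3,(14,)*3,cv2.FLOODFILL_FIXED_RANGE|cv2.FLOODFILL_MASK_ONLY|(255<<8)|4)
    m=cv2.morphologyEx(m[1:-1,1:-1],cv2.MORPH_CLOSE,np.ones((9,9)))
    c=max(cv2.findContours(m,0,2)[0],key=cv2.contourArea)[:,0]
    P=np.array([ray(s,p,.07)[:2] for p in c])*1000
    r=cv2.minAreaRect(P.astype(np.float32)); print(cam,r)
    for q in ['press_mark','cover_hinge','supply_pod']:
        print(q,[(round(d['p'],2),np.round(d['centre'],4).tolist()) for d in nets.pinpoint(q,cam)[:1]])
    # mark: dark ring
    gx=cv2.resize(g[180:280,180:380],None,fx=4,fy=4,interpolation=2)
    cv2.imwrite(f'pics/c_{cam}.png',gx)
    hull=np.zeros_like(g);cv2.fillPoly(hull,[cv2.convexHull(c)],255);hull=cv2.erode(hull,np.ones((9,9)))
    ys,xs=np.where((hull>0)&(g<np.median(g[hull>0])-15)); print('ring',len(xs),xs.min(),xs.max(),ys.min(),ys.max(),ray(s,((xs.min()+xs.max())/2,(ys.min()+ys.max())/2),.07))
```

```text
top ((532.9429321289062, -46.88842010498047), (137.2072296142578, 193.9678955078125), 12.463677406311035)
press_mark [(0.88, [0.4922, -0.0562, 0.0749])]
cover_hinge [(0.63, [0.5953, -0.0315, 0.0662])]
supply_pod [(0.97, [0.5339, -0.0441, -0.0021])]
ring 37 297 307 238 246 [ 0.49282808 -0.0565983   0.07      ]
side ((530.679443359375, -48.13029479980469), (138.06332397460938, 200.56021118164062), 12.230998992919922)
press_mark [(0.88, [0.4983, -0.0544, 0.071])]
cover_hinge [(0.85, [0.598, -0.0284, 0.0679])]
supply_pod [(0.88, [0.5324, -0.0507, 0.0002])]
ring 42 211 221 225 233 [ 0.4933974 -0.0541779  0.07     ]
```

Pod centre is about (0.5325, −0.047) with yaw 0.2155 rad. That puts the mark at (0.4925, −0.056), which agrees with the ring measured directly. I'll shut the fingers, align the tool with the pod and go above the mark.

send_rows(gripper=1, steps=[[[0, 0, 0, 0, 0, 0.8], [0, 0, 0, 0, 0, 0.8], [0, 0, 0, 0, 0, 0.82], [0.6, -0.98, 0, 0, 0, 0], [0.6, -0.98, 0, 0, 0, 0], [0.6, -0.98, 0, 0, 0, 0], [0.6, -0.98, 0, 0, 0, 0], [0.6, -0.98, 0, 0, 0, 0], [0.6, -0.98, 0, 0, 0, 0], [0.6, -0.98, 0, 0, 0, 0], [0.6, -0.98, 0, 0, 0, 0], [0.6, -0.98, 0, 0, 0, 0], [0.6, -0.98, 0, 0, 0, 0], [0.6, -0.98, 0, 0, 0, 0], [0.6, -0.98, 0, 0, 0, 0], [0.6, -0.98, 0, 0, 0, 0], [0.6, -0.98, 0, 0, 0, 0], [0.6, -0.98, 0, 0, 0, 0], [0.6, -0.98, 0, 0, 0, 0], [0.6, -0.98, 0, 0, 0, 0]]])

```text
t: 2.77
tool_pos: [0.4653, -0.1394, 0.261]
tcp_rot: [0.0, 0.994, 0.107, 0.0]
wrist_force: [-0.3, -0.3, -0.4]
finger_gap: 0.0005
```

send_rows(steps=[[[0.6, -0.98, 0.8, 0, 0, 0], [0.6, -0.98, 0.8, 0, 0, 0], [0.6, -0.98, 0.8, 0, 0, 0], [0, 0, 0.8, 0, 0, 0], [0, 0, 0.8, 0, 0, 0], [0, 0, 0, 0, 0, 0], [0, 0, 0, 0, 0, 0]]])

```text
t: 3.35
tool_pos: [0.4923, -0.0591, 0.1598]
tcp_rot: [-0.0, 0.994, 0.108, -0.001]
wrist_force: [0.8, -0.5, 0.7]
finger_gap: 0.0008
```

```bash
cat >> h.py <<'E'
PC=np.array([.5325,-.047]);YAW=.2155
def where():
    st=ctrl.read_state(); p=st['tool_pos'];c,s=np.cos(YAW),np.sin(YAW);d=p[:2]-PC
    M=R.from_quat(np.roll(st['tcp_rot'],-1)).as_matrix()
    print('t',round(st['t'],2),'pod xy mm',np.round(1000*np.array([c*d[0]+s*d[1],-s*d[0]+c*d[1]]),1),'tip z',round(1000*(p[2]-.022),1),'F',np.round(st['wrist_force'],1),'toolx yaw',round(np.arctan2(M[1,0],M[0,0]),4),'zdown',round(M[2,2],5),'gap',round(st['finger_gap'],4))
E
python3 -c "
from h import *
where()"
```

```text
t 3.35 pod xy mm [-41.8  -3.2] tip z 137.8 F [ 0.8 -0.5  0.7] toolx yaw 0.2157 zdown -1.0 gap 0.0008
```

send_rows(steps=[[[0.03, -0.13, 0.6, 0, 0, 0], [0, 0, 0.6, 0, 0, 0], [0, 0, 0.6, 0, 0, 0], [0, 0, 0.5, 0, 0, 0], [0, 0, 0.2, 0, 0, 0], [0, 0, 0.1, 0, 0, 0], [0, 0, 0.08, 0, 0, 0], [0, 0, 0, 0, 0, 0], [0, 0, 0, 0, 0, 0]]])

```text
t: 4.1
tool_pos: [0.4942, -0.0563, 0.0947]
tcp_rot: [0.0, 0.994, 0.107, 0.001]
wrist_force: [0.7, 0.1, 0.0]
finger_gap: 0.0007
```

```bash
python3 -c "
from h import *
where()"
```

```text
t 4.1 pod xy mm [-39.4  -0.9] tip z 72.7 F [0.7 0.1 0. ] toolx yaw 0.2151 zdown -1.0 gap 0.0007
```

send_rows(steps=[[[0, 0, 0.08, 0, 0, 0], [0, 0, 0.08, 0, 0, 0], [0, 0, 0.08, 0, 0, 0], [0, 0, 0.06, 0, 0, 0], [0, 0, 0, 0, 0, 0], [0, 0, 0, 0, 0, 0]]])

```text
t: 4.6
tool_pos: [0.4943, -0.0562, 0.0873]
tcp_rot: [0.0, 0.994, 0.108, 0.001]
wrist_force: [-1.3, -0.6, 7.8]
finger_gap: 0.0003
```

```bash
python3 -c "
from h import *
where()"
```

```text
t 4.6 pod xy mm [-39.3  -0.9] tip z 65.3 F [-1.3 -0.6  7.8] toolx yaw 0.2155 zdown -1.0 gap 0.0003
```

send_rows(steps=[[[0, 0, 0.08, 0, 0, 0], [0, 0, 0, 0, 0, 0], [0, 0, -0.8, 0, 0, 0], [-0.7, 0, -0.9, 0, 0, 0], [-1, 0, -0.6, 0, 0, 0], [-1, 0, -0.6, 0, 0, 0], [-0.9, 0, -0.6, 0, 0, 0], [0, 0, -0.9, 0, 0, 0], [0, 0, -0.9, 0, 0, 0], [0, 0, 0, 0, 0, 0], [0, 0, 0, 0, 0, 0], [0, 0, 0, 0, 0, 0], [0, 0, 0, 0, 0, 0], [0, 0, 0, 0, 0, 0], [0, 0, 0, 0, 0, 0], [0, 0, 0, 0, 0, 0], [0, 0, 0, 0, 0, 0], [0, 0, 0, 0, 0, 0], [0, 0, 0, 0, 0, 0], [0, 0, 0, 0, 0, 0]]])

```text
t: 6.27
tool_pos: [0.4055, -0.0753, 0.2167]
tcp_rot: [0.0, 0.994, 0.107, 0.0]
wrist_force: [-0.6, 0.4, 0.5]
finger_gap: 0.0007
```

Run:
```python
from h import *
where()
a=snap('top');b=snap('side')
f=lambda s,u,v:cv2.resize(s['color'][v:v+120,u:u+160],(640,480),interpolation=2)
A,B=f(a,220,160),f(b,160,150)
cv2.imwrite('pics/open.png',cv2.resize(np.hstack([A,B]),(800,300))[:,:,::-1])
cv2.imwrite('pics/opens.png',B[:,:,::-1])
for cam in ['top','side']:
    for q in ['breaker_a','press_mark','cover_hinge']:
        print(cam,q,[(round(d['p'],2),np.round(d['centre'],4).tolist()) for d in nets.pinpoint(q,cam)[:4]])
```

```text
t 6.27 pod xy mm [-130.1   -0.5] tip z 194.7 F [-0.6  0.4  0.5] toolx yaw 0.2154 zdown -1.0 gap 0.0007
top breaker_a [(0.81, [0.5157, -0.0494, 0.0382]), (0.78, [0.5252, -0.1102, 0.0359]), (0.71, [0.5036, 0.0063, 0.0416])]
top press_mark [(0.86, [0.5917, -0.0336, 0.1783])]
top cover_hinge [(0.79, [0.5957, -0.0303, 0.0662])]
side breaker_a [(0.92, [0.5242, -0.1057, 0.0431]), (0.86, [0.513, -0.0529, 0.0433]), (0.84, [0.4956, 0.007, 0.0419])]
side press_mark [(0.77, [0.5969, -0.0354, 0.1747]), (0.73, [0.4825, 0.2015, 0.0024])]
side cover_hinge [(0.96, [0.6012, -0.0303, 0.0691])]
```

View pics/open.png

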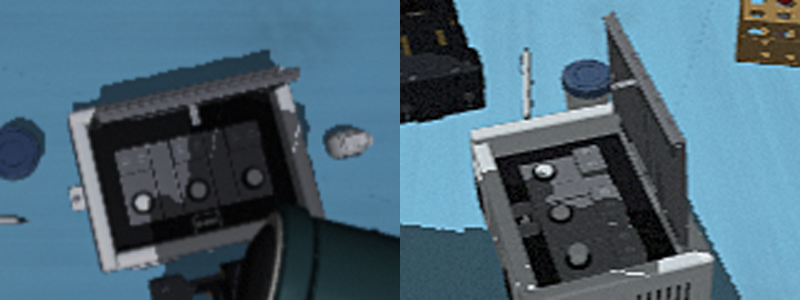

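The cover is open and all three buttons show, with shadow across two of them. I'll compare predicted cap positions for up and home on an enlarged, brightened crop.

Run:
```python
from h import *
c,s_=np.cos(YAW),np.sin(YAW)
out=[]
for cam,u0,v0,w,h in [('top',240,185,100,75),('side',190,195,80,60)]:
    s=snap(cam); k=800//w//2*2; k=400/w
    im=cv2.resize(s['color'][v0:v0+h,u0:u0+w],None,fx=8,fy=8,interpolation=cv2.INTER_CUBIC)
    im=np.clip(255*(im/255.)**.45,0,255).astype(np.uint8).copy()
    for y in (60,0,-60):
        for z,col in [(.059,(255,0,0)),(.049,(0,255,0))]:
            P=[[PC[0]+c*(-.023+.0085*np.cos(t))-s_*(y/1e3+.0085*np.sin(t)),PC[1]+s_*(-.023+.0085*np.cos(t))+c*(y/1e3+.0085*np.sin(t)),z] for t in np.linspace(0,6.28,40)]
            q=(proj(s,P)-[u0,v0]+.5)*8
            if 1: cv2.polylines(im,[q.astype(int)],True,col,1)
    cv2.imwrite(f'pics/b_{cam}.png',im[:,:,::-1])
```

```text
(no output)
```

View pics/b_side.png

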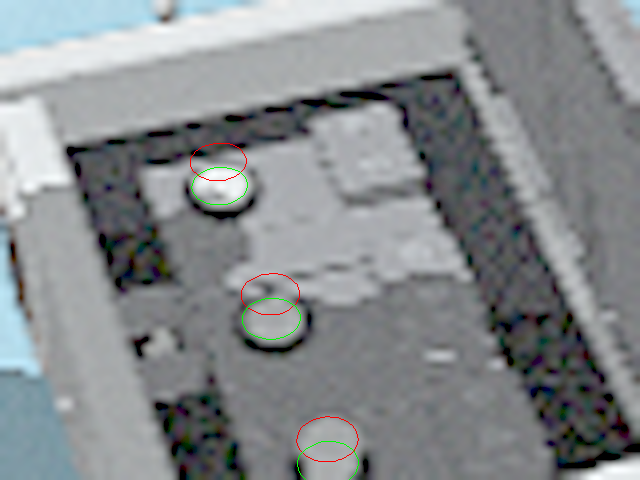

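View pics/b_top.png

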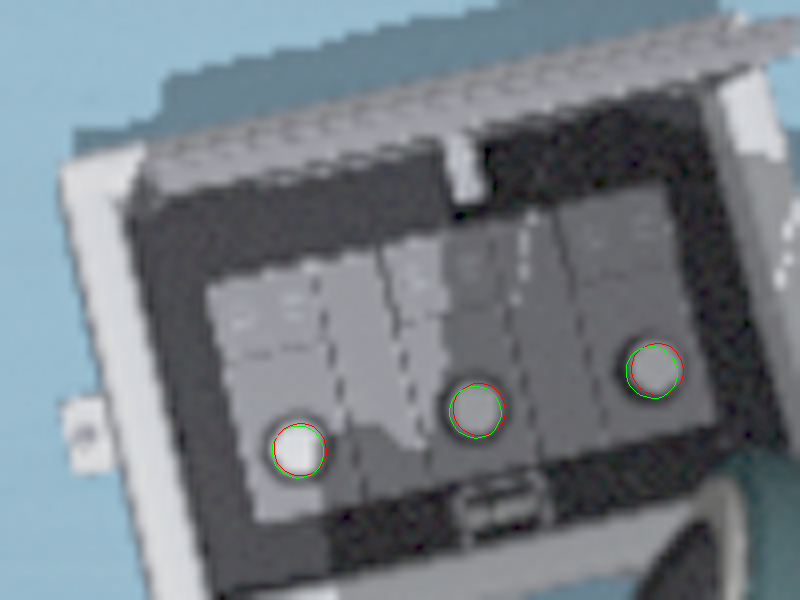

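Alignment is excellent in both views: left and middle caps match the home outline. The right cap (pod y = −60, at (328,440) in the side crop) matches the popped-up outline. I'll move over it and press.

send_rows(steps=[[[0.7, 0.4, 0, 0, 0, 0], [0.7, 0.4, 0, 0, 0, 0], [0.7, 0.4, 0, 0, 0, 0], [0.7, 0.4, 0, 0, 0, 0], [0.7, 0.4, 0, 0, 0, 0], [0.7, 0.38, 0, 0, 0, 0], [0, 0, 0, 0, 0, 0], [0, 0, 0.7, 0, 0, 0], [0, 0, 0.7, 0, 0, 0], [0, 0, 0.7, 0, 0, 0], [0, 0, 0.7, 0, 0, 0], [0, 0, 0.7, 0, 0, 0], [0, 0, 0.6, 0, 0, 0], [0, 0, 0.4, 0, 0, 0], [0, 0, 0.3, 0, 0, 0], [0, 0, 0, 0, 0, 0], [0, 0, 0, 0, 0, 0]]])

```text
t: 8.18
tool_pos: [0.5206, -0.1109, 0.0968]
tcp_rot: [-0.0, 0.994, 0.107, -0.0]
wrist_force: [0.1, 0.1, -0.8]
finger_gap: 0.0006
```

```bash
python3 -c "
from h import *
where()"
```

```text
t 8.18 pod xy mm [-25.3 -59.9] tip z 74.8 F [ 0.1  0.1 -0.8] toolx yaw 0.2153 zdown -1.0 gap 0.0006
```

send_rows(steps=[[[0, 0, 0.25, 0, 0, 0], [0, 0, 0.2, 0, 0, 0], [0, 0, 0.12, 0, 0, 0], [0, 0, 0.12, 0, 0, 0], [0, 0, 0.12, 0, 0, 0], [0, 0, 0.12, 0, 0, 0], [0, 0, 0.08, 0, 0, 0], [0, 0, 0.06, 0, 0, 0], [0, 0, 0, 0, 0, 0], [0, 0, 0, 0, 0, 0]]])

```text
t: 9.02
tool_pos: [0.5209, -0.111, 0.0713]
tcp_rot: [-0.0, 0.994, 0.108, -0.0]
wrist_force: [-4.9, 1.4, 11.6]
finger_gap: 0.0003
```

```bash
python3 -c "
from h import *
where()"
```

```text
t 9.02 pod xy mm [-25. -60.] tip z 49.3 F [-4.9  1.4 11.6] toolx yaw 0.2154 zdown -1.0 gap 0.0003
```

send_rows(steps=[[[0, 0, 0.06, 0, 0, 0], [0, 0, 0, 0, 0, 0], [0, 0, 0, 0, 0, 0], [0, 0, -0.5, 0, 0, 0], [0, 0, -0.8, 0, 0, 0], [0, 0, -0.8, 0, 0, 0], [0, 0, -0.8, 0, 0, 0], [0, 0, -0.8, 0, 0, 0], [0, 0, -0.8, 0, 0, 0], [0, -0.4, -0.8, 0, 0, 0], [0, -0.5, -0.8, 0, 0, 0], [0, -0.5, -0.8, 0, 0, 0], [0, -0.5, -0.5, 0, 0, 0], [0, -0.5, 0, 0, 0, 0], [0, 0, 0, 0, 0, 0], [0, 0, 0, 0, 0, 0]]])

```text
t: 10.35
tool_pos: [0.5072, -0.0517, 0.2521]
tcp_rot: [-0.0, 0.994, 0.108, -0.001]
wrist_force: [-0.2, 0.9, -0.7]
finger_gap: 0.0005
```

Run:
```python
from h import *
where()
s=snap('side'); u0,v0=190,195
im=cv2.resize(s['color'][v0:v0+70,u0:u0+80],None,fx=8,fy=8,interpolation=cv2.INTER_CUBIC)
im=np.clip(255*(im/255.)**.45,0,255).astype(np.uint8).copy()
c,s_=np.cos(YAW),np.sin(YAW)
for z,col in [(.059,(255,0,0)),(.049,(0,255,0))]:
  for y in (.06,0,-.06):
    P=[[PC[0]+c*(-.023+.0085*np.cos(t))-s_*(y+.0085*np.sin(t)),PC[1]+s_*(-.023+.0085*np.cos(t))+c*(y+.0085*np.sin(t)),z] for t in np.linspace(0,6.28,40)]
    cv2.polylines(im,[((proj(s,P)-[u0,v0]+.5)*8).astype(int)],True,col,1)
cv2.imwrite('pics/after.png',im[:,:,::-1])
print([(round(d['p'],2),np.round(d['centre'],4).tolist()) for d in nets.pinpoint('press_mark','side')[:2]])
```

```text
t 10.35 pod xy mm [-25.8   0.9] tip z 230.1 F [-0.2  0.9 -0.7] toolx yaw 0.217 zdown -1.0 gap 0.0005
[(0.87, [0.5989, -0.0336, 0.1759])]
```

View pics/after.png

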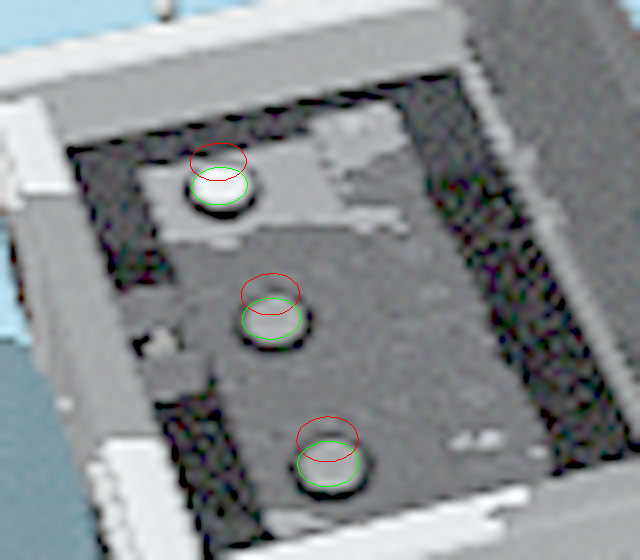

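All three caps now match the home outline, the right one at (328,463). Next I'll go over the top to behind the open cover.

send_rows(steps=[[[0.5, 0.04, 0, 0, 0, 0], [0.9, 0, 0, 0, 0, 0], [0.9, 0, 0, 0, 0, 0], [0.9, 0, 0, 0, 0, 0], [0.9, 0, 0, 0, 0, 0], [0.7, 0, 0, 0, 0, 0], [0.4, 0, 0, 0, 0, 0], [0, 0, 0, 0, 0, 0], [0, 0, 0.5, 0, 0, 0], [0, 0, 0.7, 0, 0, 0], [0, 0, 0.7, 0, 0, 0], [0, 0, 0.6, 0, 0, 0], [0, 0, 0.3, 0, 0, 0], [0, 0, 0, 0, 0, 0], [0, 0, 0, 0, 0, 0]]])

```text
t: 11.7
tool_pos: [0.6342, -0.0258, 0.1828]
tcp_rot: [-0.0, 0.994, 0.107, -0.001]
wrist_force: [0.9, -0.1, 0.8]
finger_gap: 0.0001
```

Run:
```python
from h import *
where()
# plan: corner (TCP x - 9) follows the outer face
r=np.linspace(94,108,15); th=np.linspace(1.5,0.0,15)
X=65-r*np.cos(th)+3.5*np.sin(th)+9; Z=66.5+r*np.sin(th)+3.5*np.cos(th)
for i in range(15): print(round(th[i],2),round(X[i],1),round(Z[i],1),'units', np.round([(X[i]-X[i-1])/25,-(Z[i]-Z[i-1])/25],2) if i else '')
```

```text
t 11.7 pod xy mm [103.9  -1. ] tip z 160.8 F [ 0.9 -0.1  0.8] toolx yaw 0.215 zdown -1.0 gap 0.0001
1.5 70.8 160.5 units 
1.39 60.6 160.6 units [-0.41 -0.  ]
1.29 50.4 159.6 units [-0.41  0.04]
1.18 40.2 157.5 units [-0.41  0.09]
1.07 30.1 154.2 units [-0.4   0.13]
0.96 20.4 149.8 units [-0.39  0.17]
0.86 11.2 144.4 units [-0.37  0.22]
0.75 2.5 137.9 units [-0.35  0.26]
0.64 -5.5 130.4 units [-0.32  0.3 ]
0.54 -12.8 122.1 units [-0.29  0.33]
0.43 -19.1 112.9 units [-0.25  0.37]
0.32 -24.5 103.0 units [-0.22  0.4 ]
0.21 -28.8 92.5 units [-0.17  0.42]
0.11 -32.0 81.4 units [-0.13  0.44]
0.0 -34.0 70.0 units [-0.08  0.46]
```

send_rows(steps=[[[-0.5, 0, 0, 0, 0, 0], [-0.4, 0, 0, 0, 0, 0], [-0.2, 0, 0, 0, 0, 0], [-0.2, 0, 0, 0, 0, 0], [-0.2, 0, 0, 0, 0, 0], [-0.24, 0, 0, 0, 0, 0], [-0.2, 0, 0.02, 0, 0, 0], [-0.2, 0, 0.02, 0, 0, 0], [-0.2, 0, 0.04, 0, 0, 0], [-0.2, 0, 0.05, 0, 0, 0], [0, 0, 0, 0, 0, 0]]])

```text
t: 12.62
tool_pos: [0.5717, -0.0392, 0.1797]
tcp_rot: [-0.0, 0.994, 0.107, -0.001]
wrist_force: [0.1, 0.8, 0.1]
finger_gap: 0.0007
```

Run:
```python
from h import *
where()
```

```text
t 12.62 pod xy mm [39.9 -0.8] tip z 157.7 F [0.1 0.8 0.1] toolx yaw 0.2153 zdown -1.0 gap 0.0007
```

Run:
```python
from h import *
s=snap('side')
cv2.imwrite('pics/close1.png',cv2.resize(s['color'][120:300,130:330],None,fx=3,fy=3,interpolation=2)[:,:,::-1])
print([(round(d['p'],2),np.round(d['centre'],4).tolist()) for d in nets.pinpoint('press_mark','side')[:2]])
```

```text
[(0.71, [0.5616, -0.0413, 0.1652])]
```

View pics/close1.png

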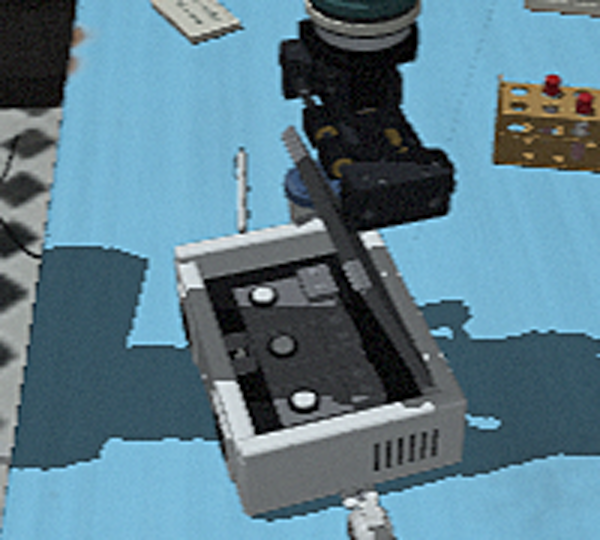

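The cover is tilting forward with the fingers, seen edge-on at about (360,260), and the force is small. I'll continue down the arc.

send_rows(steps=[[[-0.2, 0, 0.06, 0, 0, 0], [-0.2, 0, 0.07, 0, 0, 0], [-0.2, 0, 0.08, 0, 0, 0], [-0.19, 0, 0.09, 0, 0, 0], [-0.19, 0, 0.11, 0, 0, 0], [-0.18, 0, 0.11, 0, 0, 0], [-0.18, 0, 0.13, 0, 0, 0], [-0.17, 0, 0.13, 0, 0, 0], [-0.16, 0, 0.15, 0, 0, 0], [-0.16, 0, 0.15, 0, 0, 0], [-0.15, 0, 0.16, 0, 0, 0], [-0.14, 0, 0.17, 0, 0, 0], [-0.13, 0, 0.18, 0, 0, 0], [-0.12, 0, 0.19, 0, 0, 0], [-0.11, 0, 0.2, 0, 0, 0], [-0.11, 0, 0.2, 0, 0, 0], [0, 0, 0, 0, 0, 0]]])

```text
t: 14.13
tool_pos: [0.5082, -0.0529, 0.1242]
tcp_rot: [-0.0, 0.994, 0.107, -0.002]
wrist_force: [1.4, -0.5, 0.3]
finger_gap: 0.0002
```

Run:
```python
from h import *
where()
```

```text
t 14.13 pod xy mm [-25.1  -0.6] tip z 102.2 F [ 1.4 -0.5  0.3] toolx yaw 0.2154 zdown -0.99999 gap 0.0002
```

send_rows(steps=[[[-0.1, 0, 0.2, 0, 0, 0], [-0.1, 0, 0.2, 0, 0, 0], [-0.1, 0, 0.2, 0, 0, 0], [-0.1, 0, 0.2, 0, 0, 0], [-0.1, 0, 0.2, 0, 0, 0], [-0.05, 0, 0.2, 0, 0, 0], [0, 0, 0.1, 0, 0, 0], [0, 0, 0.1, 0, 0, 0], [0, 0, 0.08, 0, 0, 0], [0, 0, 0, 0, 0, 0], [0, 0, 0, 0, 0, 0]]])

```text
t: 15.05
tool_pos: [0.496, -0.0558, 0.0884]
tcp_rot: [-0.0, 0.994, 0.107, -0.001]
wrist_force: [-0.8, 0.3, 1.8]
finger_gap: 0.0003
```

Run:
```python
from h import *
where()
```

```text
t 15.05 pod xy mm [-37.6  -0.8] tip z 66.4 F [-0.8  0.3  1.8] toolx yaw 0.2154 zdown -1.0 gap 0.0003
```

send_rows(steps=[[[0, 0, 0.08, 0, 0, 0], [0, 0, 0.06, 0, 0, 0], [0, 0, 0, 0, 0, 0], [0, 0, 0, 0, 0, 0]]])

```text
t: 15.38
tool_pos: [0.4965, -0.0559, 0.0873]
tcp_rot: [-0.0, 0.994, 0.108, -0.0]
wrist_force: [-8.4, 1.4, 17.4]
finger_gap: 0.0005
```

Run:
```python
from h import *
where()
```

```text
t 15.38 pod xy mm [-37.  -1.] tip z 65.3 F [-8.4  1.4 17.4] toolx yaw 0.2155 zdown -1.0 gap 0.0005
```

It's on the stop at 17 N, at the same height as the first press. Releasing straight up, then clearing.

send_rows(steps=[[[0, 0, -0.2, 0, 0, 0], [0, 0, -0.4, 0, 0, 0], [0, 0, -0.8, 0, 0, 0], [-0.5, 0, -0.9, 0, 0, 0], [-1, 0, -0.6, 0, 0, 0], [-1, 0, -0.6, 0, 0, 0], [-1, 0, -0.6, 0, 0, 0], [0, 0, -0.9, 0, 0, 0], [0, 0, -0.9, 0, 0, 0], [0, 0, 0, 0, 0, 0], [0, 0, 0, 0, 0, 0], [0, 0, 0, 0, 0, 0], [0, 0, 0, 0, 0, 0], [0, 0, 0, 0, 0, 0], [0, 0, 0, 0, 0, 0], [0, 0, 0, 0, 0, 0], [0, 0, 0, 0, 0, 0], [0, 0, 0, 0, 0, 0], [0, 0, 0, 0, 0, 0], [0, 0, 0, 0, 0, 0]]])

```text
t: 17.05
tool_pos: [0.4109, -0.0746, 0.2327]
tcp_rot: [-0.0, 0.994, 0.107, -0.0]
wrist_force: [-0.4, 0.0, -0.7]
finger_gap: 0.0005
```

Run:
```python
from h import *
where()
s=snap('side'); t=snap('top')
f=lambda s,u,v:cv2.resize(s['color'][v:v+150,u:u+200],(400,300),interpolation=2)
cv2.imwrite('pics/end.png',np.hstack([f(t,190,150),f(s,140,150)])[:,:,::-1])
for q in ['press_mark','cup','counter','pen']:
  for c in ['top','side']: print(q,c,[(round(d['p'],2),np.round(d['centre'],4).tolist()) for d in nets.pinpoint(q,c)[:2]])
```

```text
t 17.05 pod xy mm [-124.6   -1. ] tip z 210.7 F [-0.4  0.  -0.7] toolx yaw 0.2154 zdown -1.0 gap 0.0005
press_mark top [(0.94, [0.4905, -0.0543, 0.0734]), (0.4, [0.5937, -0.0302, 0.0628])]
press_mark side [(0.86, [0.4993, -0.0567, 0.0711])]
cup top [(0.81, [0.5512, 0.1438, -0.0]), (0.53, [0.5957, -0.0302, 0.0625])]
cup side [(0.56, [0.5542, 0.1437, -0.0033])]
counter top [(0.62, [0.563, -0.225, -0.0007])]
counter side [(0.63, [0.5614, -0.2191, -0.0048])]
pen top [(0.67, [0.4857, 0.1947, 0.0012]), (0.53, [0.535, -0.0444, 0.0015])]
pen side [(0.65, [0.4838, 0.1985, 0.0024])]
```

View pics/end.png

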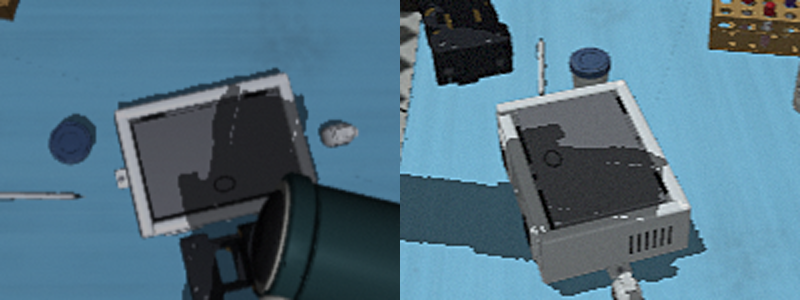

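The cover is down. In the side view the ring is at (216,229) full-frame, the same as at the start. I'll wait a second to confirm it holds, then hand in.

send_rows(steps=[[[0, 0, 0, 0, 0, 0], [0, 0, 0, 0, 0, 0], [0, 0, 0, 0, 0, 0], [0, 0, 0, 0, 0, 0], [0, 0, 0, 0, 0, 0], [0, 0, 0, 0, 0, 0], [0, 0, 0, 0, 0, 0], [0, 0, 0, 0, 0, 0], [0, 0, 0, 0, 0, 0], [0, 0, 0, 0, 0, 0], [0, 0, 0, 0, 0, 0], [0, 0, 0, 0, 0, 0]]])

```text
t: 18.55
tool_pos: [0.4109, -0.0746, 0.2327]
tcp_rot: [-0.0, 0.994, 0.107, -0.0]
wrist_force: [0.9, -0.1, -0.9]
finger_gap: 0.0001
```

Run:
```python
from h import *
s=snap('side'); g0=cv2.cvtColor(cv2.imread('pics/s0.png'),6).astype(np.float32); g=cv2.cvtColor(s['color'],7).astype(np.float32)
tm=g0[224:235,209:224]; r=cv2.matchTemplate(g[212:247,197:236],tm,cv2.TM_CCOEFF_NORMED); print('ring shift',np.array(cv2.minMaxLoc(r)[3])-12,r.max())
d=nets.pinpoint('press_mark','side')[0]; print(d['p'],d['centre'])
ok=r.max()>.5 and abs(np.array(cv2.minMaxLoc(r)[3])-12).max()<=1
if ok: print(ticket.sign_off())
```

```text
ring shift [0 0] 0.9224989
0.96 [0.4952, -0.0573, 0.0717]
the job is handed in; nothing more can be done
None
```

The breaker is reset, the cover is shut, and the job is handed in at about 18.6 s of the 54 s allowed.

- **Opening:** I pressed the mark with the shut fingertips, and the cover sprang open.
- **Button:** the popped-up one was the right-hand breaker, at pod y = −60 mm. I pressed it until it stopped at about 49 mm above the bench, with about 12 N at the last reading. In the side picture afterwards all three caps matched the home position, and the other two breakers were not touched.
- **Closing:** I swung the cover down from behind, pressed it to its stop with 17 N, let go and backed clear.
- **Last checks:** about 3 s after release the ring on the cover was in the same place as before opening, with no pixel shift, so I take it as latched and flush. After closing, the cup, counter and pen read within about 4 mm of their starting positions, which is the networks' own error. The wrist force at the end was about zero.

No check failed. The one disagreement was between the two cameras' network positions for the mark, which differed by up to about 9 mm. I used the pose from the cover's edges instead, and it matched the pictures.

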